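# Strip the drilling jig: knurled nut off, clamp plate stowed

### The arm

A 6-joint arm with a two-finger parallel gripper is mounted at the origin on the work surface. World frame = base frame: x ahead of the robot, y to its left, z up, the work surface at z = 0. Lengths are in m, angles in rad, forces in N, time in s.
With the tool pointing down it reaches from about 0.35 to 1 m from the base axis. Payload 7.1 kg.
Tool frame: the origin (TCP) lies on the mounting face of the last link; the fingertips stand 173 mm ahead of it and the grasp point (between the pads) lies pinch_z ahead of it (pinch_z is the distance from the TCP to the grasp point, in m); z points along the fingers, y is the direction in which the jaws open and shut (so a half turn about z gives the same grasp; the last joint's range is limited). The gripper opens to 85 mm and grips with 20 to 120 N. Pads are 22 mm wide; open, the fingers measure 114 mm over their backs; the gripper's body (76 mm by 85 mm) begins 54 mm behind the grasp point. The pads swing forward as they close: fully open they stand 13 mm farther back than shut.
Start: joints at [-0.019, 0.423, 1.63, -0, 1.089, -0.019], TCP at [0.625, 0, 0.405] pointing down, gripper open.
Joint ranges: [-3, 3], [-0.9, 2.11], [0.09, 2.58], [-1.31, 4.45], [0.11, 2.69], [-2.54, 2.54]. Speed limits (rad/s): [2.39, 2.39, 3.01, 3.14, 3.14, 3.14].

### API

Orientations are given as a unit quaternion [x, y, z, w].
In Python, from station import * gives the robot as it stands. The module is installed in compiled form; this text tells all that it offers.
- The arm moves only by the tool play_rows, never from a script. Its arguments are lists of equal length, an entry for each row: "hand": the opening, from 0 (shut) to 1 (fully open); "slide": the shift along the tool's x, y, z in m, a list of three; "roll": the turn about the tool's z in degrees. In form: {"hand": [hand, ...], "slide": [[dx, dy, dz], ...], "roll": [roll, ...]}. A call has 1 to 8 rows; each row is the pose to reach, as a shift and turn from the pose commanded when the call began, along the tool's axes at that moment; what a row does not reach only later rows make up. A row lasts 1/12 s, in which the tool goes at most 41.7 mm and 7.16 degrees, less where a joint would pass 70% of its speed; a pose out of reach is approached as far as the arm can. A call with a gripper value outside its range is refused whole. The fingers move at their own pace and stop on an object; "grip_force" is the grip in N (left out, the last holds). Time passes only in rows, so rows that repeat a pose let the fingers close. It gives the time, the measured TCP pose, the force and the opening at its end, in the units of the state.
- observe(): the state, without advancing time (a new reading comes with each control period).
- capture(name): name is "scene" or "side" or "wrist"; returns a dict with "frame" (400x640x3 uint8, red, green, blue), "fx", "fy", "cx", "cy" (pixels), "dist_coeffs" ([k1, k2, p1, p2, k3] as OpenCV has them; the pictures are not rectified), "position" and "attitude" of the camera in the world. Camera axes: x right, y up, looking along -z (the intrinsics and any distortion apply to the point x, -y, -z); pixel columns grow to the right and rows downward; lengths in m; the calibration is good to about 2 mm. A picture is of the moment at which its call begins. There is no depth.
- close_job(): hands the job in, once; it reports no verdict.
The state is a dict: "time": time; "qpos": joint angles; "dq": joint speeds; "tau": joint torques, N m; "ee_pos": TCP position; "tool_rot": TCP orientation; "contact_force": force on the tool from outside, world axes, zero at the start; "moment": the same for the moment, N m; "width": opening from 0.0 (shut) to 1.0 (fully open).
Only numpy, scipy, OpenCV 4.12 (cv2) and the standard library are available. Lean on these libraries where they do the work, as an engineer would, in place of code of your own. Each camera call takes 0.05 s, during which the arm holds its last target. There are 200 camera calls.

### The job

Strip the drilling jig: unscrew the knurled nut anticlockwise until it comes off the stud, lift it clear and lay it flat, the same way up, in the shallow aluminium tray. Then lift the clamp plate off the stud (the jig leaves only its short ends free to grip), lay it flat on the wooden board and let go, and take it again to lower it, flat and fully down, between the end walls of the cradle (which leaves only its long sides free). Set both parts down gently rather than dropping them, and leave the other things on the bench where they are.

Things in the scene. Friction and masses are not known exactly. Their poses are not given: they have to be found in the camera images.
- jig: Fixed steel drilling jig, yaw varies: base 120 (x) x 90 (y) x 10 mm with a pedestal that carries the clamp plate and, through it, an upright threaded stud at x = y = 0. Origin: centre of its underside, on the bench; z up, x along the clamp plate's long side.
- jig_rest (a point): Top of the jig's aluminium pedestal (44 x 42 mm), 30 mm above the bench, where the plate rests. Two cheeks (50 mm long in x, 25.5 to 33.5 mm off the axis in y, tops 45 mm above the bench) shut off the plate's long sides. The plate's short ends stick out 10 mm beyond the pedestal and are open, with 20 mm free below them down to the base.
- stud_tip (a point): Tip of the jig's stud, 70 mm above the bench; stud 26 mm in diameter. Right-hand quick thread, 24 mm rise per turn: the nut comes free after about 140 degrees (2.45 rad) anticlockwise seen from above, risen about 9 mm. Before that it cannot be pulled off, and it stays where it is left. Hand-loose: it turns with well under 0.5 N m.
- nut_center (a point): Centre, half-way up, of the loose knurled steel nut: a ring 47 mm in outer diameter, 26 mm high, bore 28 mm, about 0.2 kg; z is its axis, up. At the start it is screwed home on the jig's stud, standing on the plate, its centre 55 mm above the bench; above 45 mm it is clear of the cheeks all round.
- plate_center (a point): Centre, half-way through its thickness, of the loose steel clamp plate: 64 (x) x 46 (y) x 12 (z) mm, about 0.2 kg, with a 32 mm square window in the middle through which the stud passes with 3 mm to spare all round. At the start it lies in the jig under the nut, its centre 36 mm above the bench.
- tray: Fixed shallow open aluminium tray, 110 (x) x 140 (y) mm outside, walls 3 mm thick and 14 mm high, floor 3 mm thick. Origin: centre of its underside on the bench. A small spare part (spare_center) lies in its half towards the tray's +y; the half towards -y is empty.
- board: Fixed wooden set-down board, 110 (x) x 140 (y) x 8 mm. Origin: centre of its underside on the bench. A small aluminium block (block_mid) stands on its half towards the board's +y; the half towards -y is empty.
- cradle: Fixed plywood cradle for the plate, base 100 (x) x 80 (y) x 6 mm. Origin: centre of its underside on the bench; x runs along the stowed plate's long side. A rib 64 x 28 mm, its top 20 mm above the bench, carries the plate. Both long sides of the stowed plate are open over 54 mm in their middle, free down to the base, 14 mm below the plate.
- cradle_seat (a point): Where the plate's centre belongs in the cradle, 26 mm above the bench, with the plate's x along the cradle's x (either way round). Two end walls (35 to 42 mm off centre in x, tops 42 mm above the bench, 10 mm above the stowed plate) leave 3 mm at each short end; 8 mm returns at their corners leave 3 mm at the long sides.
- spare_center (a point): Bystander: round steel blank 26 mm in diameter, 11 mm high, lying in the tray; its centre.
- block_mid (a point): Bystander: aluminium block 22 x 22 x 24 mm standing on the board; its centre.
- oil_mid (a point): Bystander: upright grey oil bottle, 44 mm in diameter, 150 mm high; its centre, 75 mm up.
- driver_mid (a point): Bystander: red-handled screwdriver, 190 mm long, lying on the bench at the back; a point near its middle, x along it.
- hammer_mid (a point): Bystander: hammer lying at the back left; a point near its middle, x along it.
- cup_mid (a point): Bystander: upright dark steel cup, 70 mm in diameter, 100 mm high, at the back right; its centre, 50 mm up.
- file_mid (a point): Bystander: flat file with a wooden handle, 310 mm long, lying at the back; a point near its middle, x along it.
There are look-alikes about, which are no part of the job. Leave any blue, red or yellow look-alike of the part that bears plate_center alone.

How it is judged:
By the outcome, as a careful person would: the job done as asked, in the order asked, and still so for the second after the job is handed in, with the robot touching nothing.
It also fails if it takes over 72 s, if anything falls off the work surface, if the arm or the gripper's body presses on something with over 40 N, if the wrist force passes 120 N, or if a joint passes its speed limit or range.

## Working session

There is one attempt and no reset: what is moved stays moved. The work goes in short steps, Python scripts to look and compute and a tool call to move; the robot and the scene stay as the last step left them, time stands still between calls to the robot, and variables do not carry over. Pictures are saved under pics/ and viewed, about 8 in all and at most 12, crops included, and the job is handed in when it is done.

Besides the shell and the picture viewer there is one more tool, called after ">>>" as a command line: name --pt "numbers of a row" for each row, then --argument value for the rest. play_rows: Moves the arm, as the interface text tells. Its arguments: {"type":"object","properties":{"hand":{"type":"array"},"slide":{"type":"array"},"roll":{"type":"array"},"grip_force":{"type":"number"}},"required":["hand","slide","roll"]}

```bash
mkdir -p pics; ls
cat > h.py <<'E'
from station import *
import numpy as np, cv2
from scipy.spatial.transform import Rotation as R
def K(c): return np.array([[c['fx'],0,c['cx']],[0,c['fy'],c['cy']],[0,0,1.]])
def snap(n,f):
    c=capture(n); cv2.imwrite('pics/'+f+'.png',c['frame'][:,:,::-1]); np.save('pics/'+f+'.npy',c,allow_pickle=True); return c
def load(f): return np.load('pics/'+f+'.npy',allow_pickle=True).item()
def Rc(c):
    a=np.array(c['attitude'],float); return a if a.shape==(3,3) else R.from_quat(a).as_matrix()
def cast(c,uv,z):
    u=cv2.undistortPoints(np.array(uv,float).reshape(-1,1,2),K(c),np.array(c['dist_coeffs'],float)).reshape(-1,2)
    d=np.c_[u[:,0],-u[:,1],-np.ones(len(u))]@Rc(c).T; p=np.array(c['position'])
    return p+d*((z-p[2])/d[:,2])[:,None]
def proj(c,P):
    q=(np.atleast_2d(P)-np.array(c['position']))@Rc(c); q=q*[1,-1,-1]
    return cv2.projectPoints(q.reshape(-1,1,3),np.zeros(3),np.zeros(3),K(c),np.array(c['dist_coeffs'],float))[0].reshape(-1,2)
E
python3 - <<'E'
from h import *
import station; print([n for n in dir(station) if n[0]!='_'])
o=observe(); print(o)
for n in ('scene','side','wrist'):
    c=snap(n,n+'0'); print(n,c['position'],c['attitude'],c['fx'],c['dist_coeffs'])
a=[cv2.imread(f'pics/{n}0.png') for n in('scene','side')]
E
```

```text
pics
['MotionError', 'capture', 'close_job', 'observe', 'pinch_z']
{'time': 0.0, 'qpos': array([-1.89902873e-02,  4.23868540e-01,  1.63071156e+00,  2.76602285e-05,
        1.08856060e+00, -1.90063967e-02]), 'dq': array([ 1.49390829e-05,  1.14640099e-03,  5.30985769e-04,  1.07902000e-03,
       -5.69681844e-04,  4.61074557e-04]), 'tau': array([ 6.87376578e-04, -5.57382560e+01, -2.81743366e+01,  7.52266601e-05,
        7.21184188e-03,  1.02962622e-05]), 'ee_pos': array([6.24718893e-01, 4.02560072e-05, 4.03919703e-01]), 'tool_rot': array([ 7.07105416e-01,  7.07107723e-01, -5.27995983e-04, -5.66109028e-04]), 'contact_force': array([-0.46109433,  0.24120789, -0.13681989]), 'moment': array([ 0.01708968, -0.00860713,  0.04329599]), 'width': 0.9986899960214806}
scene [ 1.159505   -0.75407014  0.83901749] [0.40786677 0.13663696 0.27867059 0.85867208] 464.5175602968592 [0.02378428 0.         0.         0.         0.        ]
side [0.409009  0.6959211 0.6950172] [-0.05372826  0.41341017  0.90193001 -0.11281653] 414.2619606015798 [-0.09712222  0.          0.          0.          0.        ]
wrist [0.62502517 0.069584   0.37334379] [-1.37325230e-01  3.03885793e-04  7.65552257e-04  9.90525670e-01] 358.9322913642373 [-0.04662921  0.          0.          0.          0.        ]
```

View pics/scene0.png

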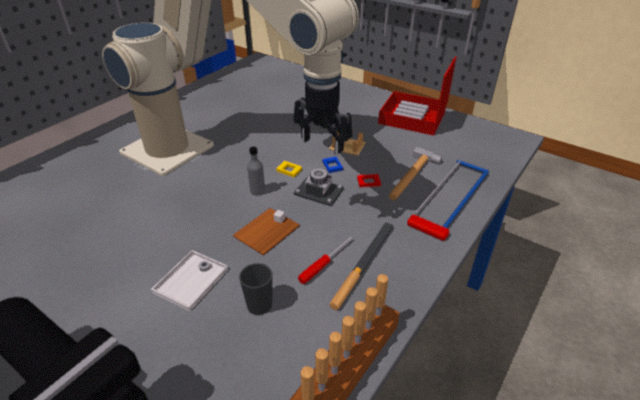

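View pics/side0.png

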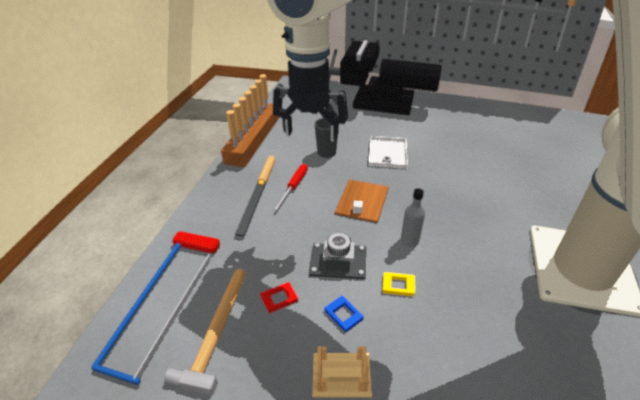

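```bash
python3 -c "
from station import *;print(pinch_z)"
```

```text
0.1547
```

The side view shows the jig with the nut at about (339,243), the cradle at (342,372), the board at (362,201) and the tray at (388,152). The yellow (399,284), blue (343,313) and red (279,297) plates are the look-alikes. The grey plate under the nut in the jig is the one meant. I'll enlarge these in a single composite.

Run:
```python
from h import *
c=load('side0'); f=c['frame'][:,:,::-1]
def crop(u,v): return cv2.resize(f[v-30:v+30,u-40:u+40],(400,300),interpolation=cv2.INTER_CUBIC)
cv2.imwrite('pics/comp.png',np.vstack([np.hstack([crop(338,253),crop(342,370)]),np.hstack([crop(362,201),crop(388,152)])]))
for n,u,z in(('nut',(339,243),.068),('cradle',(342,372),.02),('board',(362,201),.008),('tray',(388,152),.008)): print(n,cast(c,u,z).round(3))
```

```text
nut [[0.533 0.115 0.068]]
cradle [[0.469 0.365 0.02 ]]
board [[ 0.522 -0.098  0.008]]
tray [[ 0.488 -0.335  0.008]]
```

View pics/comp.png

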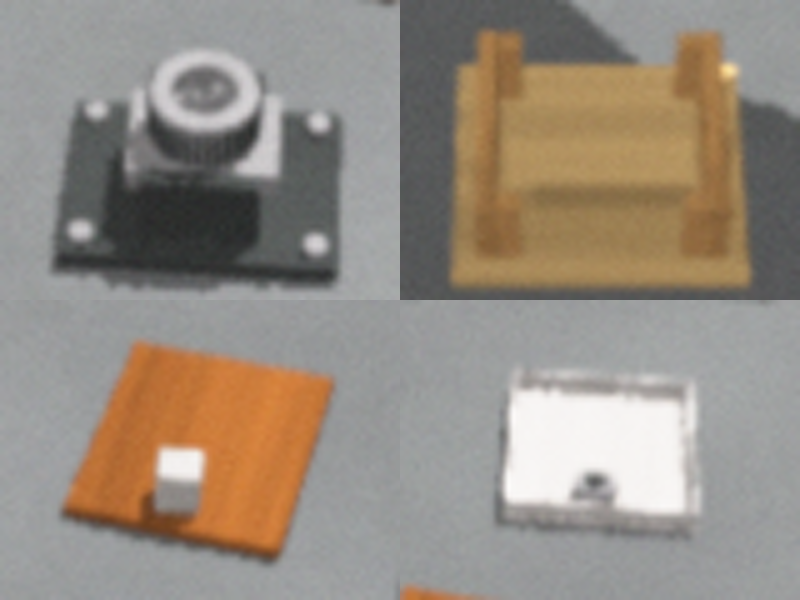

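Composite (5x):
- **Jig:** four bolt heads; the nut ring's top is at crop (205,92). The plate in the jig is grey, so it's the right one.
- **Cradle:** end walls left and right.
- **Board:** block near its lower-left edge.
- **Tray:** spare near its lower edge.

Next I'll cast the corners.

Run:
```python
from h import *
c=load('side0')
def C(off,pts,z):
    P=cast(c,np.array(pts)/5+off-0.0,z)[:,:2]; e=np.roll(P,-1,0)-P
    print(P.round(3).tolist(),'mean',P.mean(0).round(3),'len',np.linalg.norm(e,axis=1).round(3),'ang',np.degrees(np.arctan2(e[:,1],e[:,0])).round(1))
print('nut',cast(c,np.array([205,92])/5+[298,223],.068))
C([298,223],[(95,108),(318,120),(315,242),(80,229)],.012)
C([298,223],[(82,102),(342,118),(335,268),(55,255)],.010)
C([302,340-30+30],[(58,66),(338,72),(350,270),(50,270)],.006)
C([302,340],[(478,32),(722,32)],.042)
C([322,171],[(137,342-300),(332,378-300),(278,550-300),(65,510-300)],.008)
print('block',cast(c,np.array([181,(462-300)])/5+[322,171],.032))
C([348,122],[(513-400,368-300),(693-400,378-300),(700-400,510-300),(500-400,505-300)],.014)
print('spare',cast(c,np.array([193,478-300])/5+[348,122],.014))
```

```text
nut [[0.53450768 0.11040844 0.068     ]]
[[0.592, 0.08], [0.493, 0.063], [0.481, 0.132], [0.579, 0.149]] mean [0.536 0.106] len [0.1   0.07  0.1   0.071] ang [-170.1   99.8   10.   -79.8]
[[0.599, 0.076], [0.483, 0.057], [0.47, 0.142], [0.586, 0.164]] mean [0.534 0.11 ] len [0.118 0.086 0.118 0.089] ang [-170.7   98.3   10.7  -81.7]
[[0.528, 0.335], [0.43, 0.313], [0.413, 0.384], [0.51, 0.409]] mean [0.47 0.36] len [0.101 0.073 0.101 0.076] ang [-167.3  103.4   14.   -76.4]
[[0.384, 0.307], [0.301, 0.287]] mean [0.343 0.297] len [0.085 0.085] ang [-166.8   13.2]
[[0.571, -0.177], [0.465, -0.172], [0.472, -0.034], [0.578, -0.037]] mean [ 0.521 -0.105] len [0.107 0.138 0.106 0.141] ang [177.3  87.1  -1.5 -92.6]
block [[ 0.52516767 -0.05874471  0.032     ]]
[[0.552, -0.402], [0.442, -0.419], [0.424, -0.28], [0.535, -0.256]] mean [ 0.488 -0.339] len [0.111 0.14  0.113 0.147] ang [-171.5   97.4   11.9  -83.2]
spare [[ 0.48738372 -0.29598929  0.014     ]]
```

>>> play_rows --hand '[1, 1, 1, 1, 1, 1, 1, 1]' --pt "0.02 -0.016 0.01" --pt "0.045 -0.037 0.02" --pt "0.07 -0.058 0.03" --pt "0.095 -0.078 0.04" --pt "0.109 -0.09 0.05" --pt "0.109 -0.09 0.06" --pt "0.109 -0.09 0.06" --pt "0.109 -0.09 0.06" --roll '[7, 14, 21, 28, 35, 42, 49, 56]'

```text
time: 0.82
ee_pos: [0.5343, 0.1095, 0.3439]
tool_rot: [0.957, 0.29, -0.001, -0.0]
contact_force: [0.5, 0.2, -0.7]
width: 0.998
```

>>> play_rows --hand '[1, 1, 1, 1, 1]' --pt "0 0 0" --pt "0 0 0" --pt "0 0 0" --pt "0 0 0" --pt "0 0 0" --roll '[7, 14, 21, 28, 28]'

```text
time: 1.23
ee_pos: [0.5349, 0.109, 0.3445]
tool_rot: [0.999, 0.05, -0.0, 0.0]
contact_force: [0.2, -0.3, -0.1]
width: 1.0
```

Run:
```python
from h import *
c=snap('wrist','w1'); o=observe(); print(o['ee_pos'],o['tool_rot'],o['contact_force'],c['position'])
print(proj(c,[[.535,.109,.068],[.535,.109,.03]]).round())
```

```text
[0.53489737 0.10900922 0.34454696] [ 9.98569292e-01  5.34726850e-02 -2.00977041e-04  2.79276563e-05] [ 0.37118135 -0.51545157  0.44625747] [0.60391791 0.11642309 0.31381728]
[[317. 196.]
 [317. 183.]]
```

View pics/w1.png

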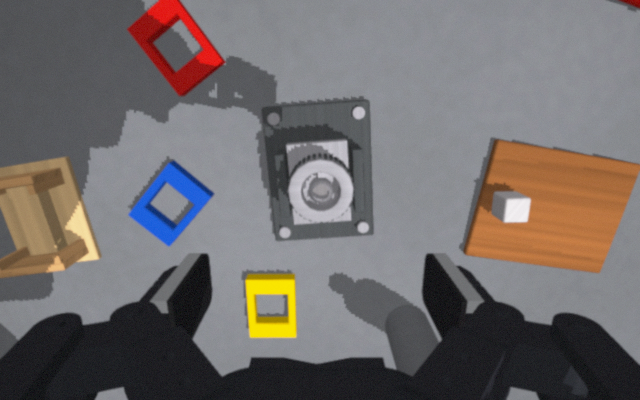

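Run:
```python
from h import *
c=load('w1')
P=cast(c,[(273,119),(359,112),(363,228),(285,232)],.011); print(P.round(4),P.mean(0))
g=cv2.cvtColor(c['frame'],cv2.COLOR_RGB2GRAY); m=(g>130).astype('uint8')
h=cv2.HoughCircles(cv2.GaussianBlur(g,(3,3),0),cv2.HOUGH_GRADIENT,1,50,param1=120,param2=20,minRadius=25,maxRadius=40)
for q in h[0]:
  if abs(q[0]-320)<50: print(q,cast(c,q[:2],.068))
print('ring',cast(c,[(321,188)],.068), 'r', np.linalg.norm(cast(c,[(289,188)],.068)-cast(c,[(353,188)],.068)))
s=load('side0'); print('oil base',cast(s,(410,243),0.0),'top',cast(s,(418,191),.15))
```

```text
[[0.5811 0.1506 0.011 ]
 [0.5939 0.0804 0.011 ]
 [0.4932 0.0633 0.011 ]
 [0.4822 0.1328 0.011 ]] [0.53761004 0.10675737 0.011     ]
[320.5 190.5  31.6] [[0.53909493 0.10713859 0.068     ]]
ring [[0.54095041 0.10697804 0.068     ]] r 0.04528095058996215
oil base [[0.38793765 0.01227509 0.        ]] top [[0.39111798 0.00661408 0.15      ]]
```

>>> play_rows --hand '[1, 1, 1, 1, 1, 0.9, 0.75]' --pt "0.001 0.001 0.03" --pt "0.002 0.002 0.06" --pt "0.002 0.002 0.09" --pt "0.002 0.002 0.11" --pt "0.002 0.002 0.122" --pt "0.002 0.002 0.122" --pt "0.002 0.002 0.122" --roll '[0, 0, 0, 0, 0, 0, 0]'

```text
time: 1.87
ee_pos: [0.5373, 0.1072, 0.2226]
tool_rot: [0.999, 0.053, -0.0, 0.0]
contact_force: [0.9, -0.9, -0.3]
width: 0.772
```

>>> play_rows --hand '[0.7, 0.6, 0.5, 0.4, 0.4, 0.4]' --pt "0 0 0" --pt "0 0 0" --pt "0 0 0" --pt "0 0 0" --pt "0 0 0" --pt "0 0 0" --roll '[0, 0, 0, 0, 0, 0]' --grip_force 40

```text
time: 2.37
ee_pos: [0.5378, 0.1074, 0.2245]
tool_rot: [0.999, 0.053, 0.001, -0.0]
contact_force: [-1.8, -0.8, 5.7]
width: 0.539
```

Run:
```python
from h import *
o=observe(); print(o['ee_pos'],o['contact_force'],o['moment'],o['width'],o['qpos'])
```

```text
[0.53779864 0.10735333 0.22447643] [-1.81922859 -0.76825638  5.69335116] [-0.04116481  0.13318938  0.01258861] 0.5392527644469214 [ 1.75333957e-01  5.84466728e-01  1.89446093e+00 -5.80928161e-05
  6.59812458e-01  1.64098366e+00]
```

>>> play_rows --hand '[0.4, 0.4, 0.4, 0.4, 0.4, 0.4, 0.4, 0.4]' --pt "0 0 -0.001" --pt "0 0 -0.0015" --pt "0 0 -0.002" --pt "0 0 -0.0025" --pt "0 0 -0.003" --pt "0 0 -0.0035" --pt "0 0 -0.004" --pt "0 0 -0.0045" --roll '[-6, -13, -20, -27, -34, -41, -48, -55]'

```text
time: 3.03
ee_pos: [0.5374, 0.1073, 0.2282]
tool_rot: [0.86, 0.51, 0.001, 0.0]
contact_force: [0.3, -0.2, -1.9]
width: 0.54
```

Run:
```python
from h import *
o=observe(); print(o['ee_pos'],o['contact_force'],o['moment'],o['width'],o['qpos'])
c=snap('side','s1'); cv2.imwrite('pics/s1c.png',cv2.resize(c['frame'][200:290,280:400,::-1],(720,540),interpolation=cv2.INTER_CUBIC))
```

```text
[0.53737157 0.1073164  0.22820725] [ 0.29082421 -0.17187855 -1.92271695] [-0.03239379  0.05697709 -0.0283642 ] 0.5399884148395983 [ 1.75397554e-01  5.77686402e-01  1.89438975e+00 -1.58996747e-05
  6.68036154e-01  6.75033799e-01]
```

>>> play_rows --hand '[0.4, 0.4, 0.4, 0.4, 0.4, 0.4, 0.4, 0.4]' --pt "0 0 -0.0005" --pt "0 0 -0.001" --pt "0 0 -0.0015" --pt "0 0 -0.002" --pt "0 0 -0.0025" --pt "0 0 -0.003" --pt "0 0 -0.0035" --pt "0 0 -0.0037" --roll '[-7, -14, -21, -28, -35, -42, -49, -56]'

```text
time: 3.75
ee_pos: [0.5373, 0.1073, 0.2317]
tool_rot: [0.521, 0.853, 0.0, 0.0]
contact_force: [-0.0, 0.1, -2.0]
width: 0.535
```

>>> play_rows --hand '[0.4, 0.4, 0.4, 0.4, 0.4, 0.4, 0.4, 0.4]' --pt "0 0 -0.0005" --pt "0 0 -0.001" --pt "0 0 -0.0015" --pt "0 0 -0.002" --pt "0 0 -0.0025" --pt "0 0 -0.003" --pt "0 0 -0.0035" --pt "0 0 -0.0037" --roll '[-7, -14, -21, -28, -35, -42, -49, -52]'

```text
time: 4.42
ee_pos: [0.5374, 0.1073, 0.2354]
tool_rot: [0.094, 0.996, 0.0, 0.001]
contact_force: [-0.5, 1.0, -2.4]
width: 0.536
```

Run:
```python
from h import *
o=observe(); print(o['ee_pos'],o['contact_force'],o['moment'],o['width'],o['qpos'])
```

```text
[0.53735731 0.1072787  0.2354311 ] [-0.54281851  0.97991169 -2.39344412] [-0.03554901 -0.01479807  0.02099409] 0.5359905547325197 [ 1.75333543e-01  5.65116177e-01  1.89299349e+00 -1.02705373e-05
  6.82206662e-01 -1.20702077e+00]
```

>>> play_rows --hand '[0.4, 0.4, 0.4, 0.4, 0.4, 0.4, 0.4]' --pt "0 0 -0.006" --pt "0 0 -0.015" --pt "0 0 -0.03" --pt "0 0 -0.05" --pt "0 0 -0.07" --pt "0 0 -0.09" --pt "0 0 -0.1" --roll '[0, 0, 0, 0, 0, 0, 0]'

```text
time: 5.0
ee_pos: [0.5378, 0.1073, 0.3381]
tool_rot: [0.097, 0.995, 0.001, 0.002]
contact_force: [1.2, 0.3, -1.3]
width: 0.536
```

Run:
```python
from h import *
c=snap('side','s2'); o=observe(); print(o['ee_pos'],o['contact_force'],R.from_quat(o['tool_rot']).as_matrix().round(3))
cv2.imwrite('pics/s2c.png',cv2.resize(c['frame'][150:300,260:420,::-1],(640,600),interpolation=cv2.INTER_CUBIC))
```

```text
[0.53815536 0.1074279  0.33893052] [ 2.03136765  0.30921007 -0.12456206] [[-0.981  0.193  0.006]
 [ 0.193  0.981  0.001]
 [-0.006  0.002 -1.   ]]
```

View pics/s2c.png

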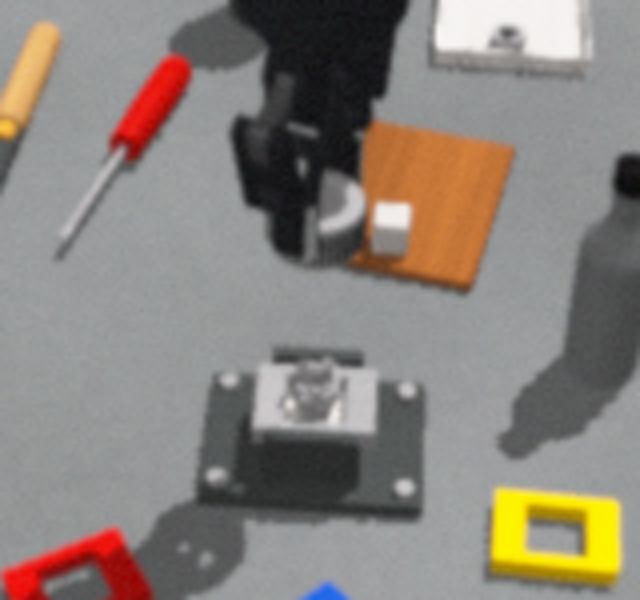

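The nut is off the stud and held (crop around (330,220)). The bare stud and the grey plate remain in the jig at (315,395).

>>> play_rows --hand '[0.4, 0.4, 0.4, 0.4, 0.4, 0.4, 0.4, 0.4]' --pt "-0.002 -0.02 0" --pt "-0.006 -0.055 0" --pt "-0.01 -0.095 0" --pt "-0.014 -0.135 0" --pt "-0.018 -0.175 0" --pt "-0.022 -0.215 0" --pt "-0.026 -0.255 0" --pt "-0.03 -0.295 0" --roll '[5, 12, 19, 26, 33, 40, 47, 54]'

```text
time: 5.72
ee_pos: [0.5095, -0.1898, 0.3343]
tool_rot: [0.541, 0.841, -0.0, -0.0]
contact_force: [0.7, -0.1, -0.8]
width: 0.534
```

```bash
cat >> h.py <<'E'
def goto(x,y,z,jaw):
    "print tool-frame delta to a TCP target and jaw angle (deg, mod 180)"
    o=observe(); M=R.from_quat(o['tool_rot']).as_matrix(); p=o['ee_pos']
    a=np.degrees(np.arctan2(M[1,1],M[0,1])); r=(a-jaw+90)%180-90
    print('t',o['time'],'pos',p.round(4),'F',o['contact_force'].round(1),'jaw',a.round(1),'q6',o['qpos'][5].round(2),'w',round(o['width'],3),'| slide',(M.T@(np.array([x,y,z])-p)).round(4),'roll',r.round(1))
E
python3 -c "
from h import *
goto(.4936,-.3725,.26,9.4)"
```

```text
t 5.7167 pos [ 0.5095 -0.1898  0.3343] F [ 0.7 -0.1 -0.8] jaw 24.6 q6 -0.81 w 0.534 | slide [-0.1595 -0.0904  0.0743] roll 15.2
```

>>> play_rows --hand '[0.4, 0.4, 0.4, 0.4, 0.4, 0.4, 0.4, 0.4]' --pt "-0.033 -0.019 0.005" --pt "-0.066 -0.037 0.01" --pt "-0.1 -0.056 0.015" --pt "-0.13 -0.074 0.02" --pt "-0.15 -0.085 0.03" --pt "-0.1595 -0.0904 0.045" --pt "-0.1595 -0.0904 0.055" --pt "-0.1595 -0.0904 0.055" --roll '[3, 7, 11, 15, 15, 15, 15, 15]'

```text
time: 6.38
ee_pos: [0.4945, -0.3705, 0.2767]
tool_rot: [0.644, 0.765, -0.0, -0.003]
contact_force: [-0.7, 1.2, -1.5]
width: 0.534
```

Run:
```python
from h import *
c=snap('wrist','w2'); goto(.4936,-.3725,.19,9.4)
```

```text
t 6.4333 pos [ 0.4951 -0.37    0.2779] F [ 0.  -0.9 -1.8] jaw 9.9 q6 -0.83 w 0.538 | slide [-0.0025 -0.0017  0.0879] roll 0.5
```

View pics/w2.png

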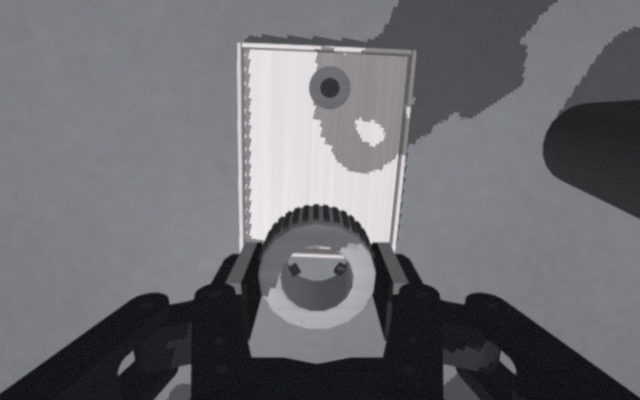

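Run:
```python
from h import *
c=load('w2'); P=cast(c,[(240,45),(415,52),(241,245),(398,245),(318,250)],.014); print(P.round(3))
print('spare',cast(c,[(330,88)],.014).round(4)); print('proj nut spot',proj(c,[[.4936,-.3725,.003]]))
t=np.radians(9.4);
for u in [(240,45),(415,52),(318,250),(318,256)]: print((cast(c,[u],.014)[0,:2]-[.488,-.339])@np.array([[np.cos(t),-np.sin(t)],[np.sin(t),np.cos(t)]]))
```

```text
[[ 0.431 -0.28   0.014]
 [ 0.537 -0.265  0.014]
 [ 0.447 -0.41   0.014]
 [ 0.556 -0.391  0.014]
 [ 0.501 -0.404  0.014]]
spare [[ 0.4896 -0.2955  0.014 ]]
proj nut spot [[315.19047662 201.01903927]]
[-0.04640387  0.06753275]
[0.06019837 0.06458706]
[ 0.00236679 -0.06655353]
[ 0.00241474 -0.07115109]
```

>>> play_rows --hand '[0.4, 0.4, 0.4, 0.4, 0.4, 0.4, 0.4]' --pt "0 0.001 0.02" --pt "0 0.001 0.04" --pt "0 0.001 0.06" --pt "0 0.001 0.075" --pt "0 0.001 0.083" --pt "0 0.001 0.087" --pt "0 0.001 0.088" --roll '[2, 2, 2, 2, 2, 2, 2]'

```text
time: 7.02
ee_pos: [0.4971, -0.37, 0.1916]
tool_rot: [0.656, 0.755, 0.0, -0.0]
contact_force: [0.9, 0.8, -1.7]
width: 0.538
```

Run:
```python
from h import *
goto(.4966,-.3697,.1855,8)
```

```text
t 7.0167 pos [ 0.4971 -0.37    0.1916] F [ 0.9  0.8 -1.7] jaw 8.0 q6 -0.8 w 0.538 | slide [ 0.0004 -0.0005  0.0061] roll 0.0
```

>>> play_rows --hand '[0.4, 0.4, 0.4, 0.4]' --pt "0 0 0.002" --pt "0 0 0.003" --pt "0 0 0.004" --pt "0 0 0.0045" --roll '[0, 0, 0, 0]'

```text
time: 7.35
ee_pos: [0.497, -0.3708, 0.1877]
tool_rot: [0.656, 0.755, 0.0, 0.001]
contact_force: [0.2, -0.5, -1.0]
width: 0.537
```

>>> play_rows --hand '[0.4, 0.4, 0.4, 0.4]' --pt "0 0 0.0008" --pt "0 0 0.0015" --pt "0 0 0.0022" --pt "0 0 0.0022" --roll '[0, 0, 0, 0]'

```text
time: 7.68
ee_pos: [0.4969, -0.3708, 0.1855]
tool_rot: [0.656, 0.755, -0.0, 0.0]
contact_force: [-0.8, -0.5, 4.0]
width: 0.539
```

>>> play_rows --hand '[0.58, 0.62, 0.66, 0.72, 0.75, 0.75]' --pt "0 0 0" --pt "0 0 0" --pt "0 0 0" --pt "0 0 0" --pt "0 0 -0.005" --pt "0 0 -0.015" --roll '[0, 0, 0, 0, 0, 0]'

```text
time: 8.18
ee_pos: [0.4964, -0.3703, 0.1993]
tool_rot: [0.656, 0.755, -0.0, -0.001]
contact_force: [0.8, 0.1, -0.3]
width: 0.751
```

>>> play_rows --hand '[0.75, 0.75, 0.8, 0.9, 1]' --pt "0 0 -0.03" --pt "0 0 -0.06" --pt "0 0 -0.09" --pt "0 0 -0.12" --pt "0 0 -0.15" --roll '[0, 0, 0, 0, 0]'

```text
time: 8.6
ee_pos: [0.4966, -0.3705, 0.3524]
tool_rot: [0.656, 0.755, 0.0, 0.0]
contact_force: [0.5, -0.9, 0.2]
width: 0.994
```

Run:
```python
from h import *
c=snap('wrist','w3'); goto(.5374,.1073,.345,10.2)
s=load('side0');print(proj(c,[[.4969,-.3708,.029]]))
```

```text
t 8.65 pos [ 0.4981 -0.3717  0.3587] F [ 1.4 -1.   3.6] jaw 8.0 q6 -0.8 w 0.998 | slide [0.4689 0.1055 0.0111] roll -2.2
[[315.92378992 181.04543444]]
```

View pics/w3.png

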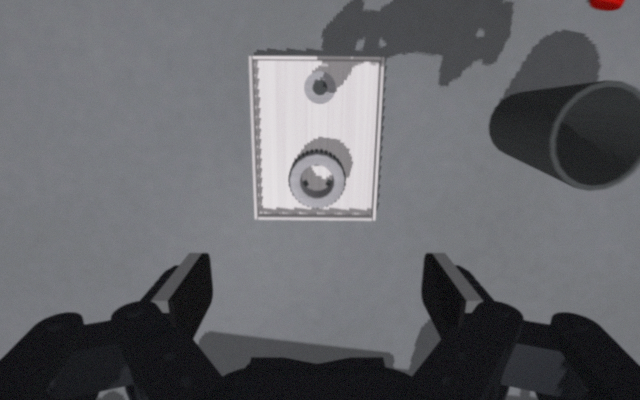

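The nut lies flat in the tray's empty half at (318,180), and the spare at (320,87) hasn't moved. Back to the jig for the plate.

>>> play_rows --hand '[1, 1, 1, 1, 1, 1, 1, 1]' --pt "0.025 0.005 0" --pt "0.06 0.013 0" --pt "0.1 0.022 0" --pt "0.14 0.031 0" --pt "0.18 0.04 0" --pt "0.22 0.049 0" --pt "0.26 0.058 0" --pt "0.3 0.067 0" --roll '[-1, -2, -2, -2, -2, -2, -2, -2]'

```text
time: 9.32
ee_pos: [0.5211, -0.0624, 0.3508]
tool_rot: [0.643, 0.766, 0.0, 0.001]
contact_force: [0.9, -0.3, 0.1]
width: 0.999
```

Run:
```python
from h import *
goto(.5374,.1073,.33,10.2)
```

```text
t 9.3167 pos [ 0.5211 -0.0624  0.3508] F [ 0.9 -0.3  0.1] jaw 10.0 q6 -0.32 w 0.999 | slide [0.1643 0.0454 0.0208] roll -0.2
```

>>> play_rows --hand '[1, 1, 1, 1, 1, 1, 1]' --pt "0.04 0.011 0.005" --pt "0.08 0.022 0.01" --pt "0.115 0.032 0.015" --pt "0.145 0.04 0.018" --pt "0.158 0.044 0.02" --pt "0.16 0.045 0.02" --pt "0.16 0.045 0.02" --roll '[0, 0, 0, 0, 0, 0, 0]'

```text
time: 9.9
ee_pos: [0.5379, 0.1016, 0.3302]
tool_rot: [0.642, 0.767, 0.0, 0.0]
contact_force: [-0.5, -0.6, 0.1]
width: 1.005
```

Run:
```python
from h import *
goto(.5374,.1073,.188,10.2)
c=snap('wrist','w4'); print(proj(c,[[.5374,.1073,.042]]))
t=np.radians(10.2);A=np.array([[np.cos(t),-np.sin(t)],[np.sin(t),np.cos(t)]])
for P in ([-32,-23],[32,-23],[32,23],[-32,23]): print(proj(c,[[*(A@np.array(P)/1000+[.5374,.1073]),.042]]).round())
cv2.imwrite('pics/w4c.png',cv2.resize(c['frame'][110:260,220:420,::-1],(800,600),interpolation=cv2.INTER_CUBIC))
```

```text
t 9.9 pos [0.5379 0.1016 0.3302] F [-0.5 -0.6  0.1] jaw 10.1 q6 -0.01 w 1.005 | slide [0.0058 0.0004 0.1422] roll -0.1
[[316.2251295  184.16266842]]
[[274. 214.]]
[[359. 214.]]
[[361. 153.]]
[[272. 153.]]
```

View pics/w4c.png

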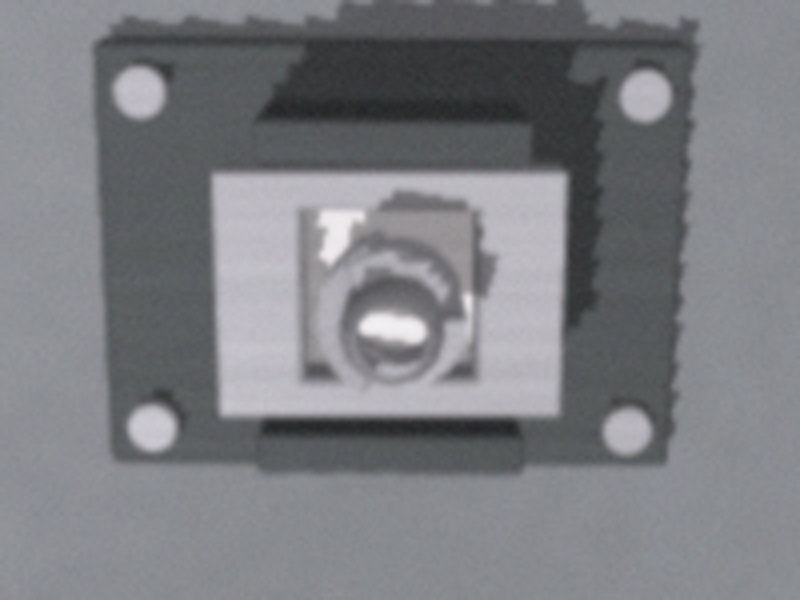

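The crop shows the plate's corners within 1 px of the prediction, so its pose (0.5374, 0.1073, 10.1°) is confirmed. Descending onto its short ends.

>>> play_rows --hand '[1, 1, 1, 1, 1, 1, 1, 1]' --pt "0.005 0 0.03" --pt "0.0055 0 0.06" --pt "0.0055 0 0.09" --pt "0.0055 0 0.115" --pt "0.0055 0 0.132" --pt "0.0055 0 0.14" --pt "0.0055 0 0.142" --pt "0.0055 0 0.142" --roll '[0, 0, 0, 0, 0, 0, 0, 0]'

```text
time: 10.62
ee_pos: [0.5372, 0.1056, 0.1881]
tool_rot: [0.643, 0.766, -0.0, -0.0]
contact_force: [0.8, 0.3, -0.5]
width: 0.995
```

>>> play_rows --hand '[0.9, 0.8, 0.7, 0.6, 0.6, 0.6, 0.6]' --pt "0 0 0" --pt "0 0 0" --pt "0 0 0" --pt "0 0 0" --pt "0 0 0" --pt "0 0 0" --pt "0 0 0" --roll '[0, 0, 0, 0, 0, 0, 0]' --grip_force 40

```text
time: 11.2
ee_pos: [0.5376, 0.1065, 0.1894]
tool_rot: [0.643, 0.766, 0.001, 0.001]
contact_force: [-0.8, -1.4, 5.8]
width: 0.736
```

Run:
```python
from h import *
goto(.5374,.1073,.188,10.2)
```

```text
t 11.2 pos [0.5376 0.1065 0.1894] F [-0.8 -1.4  5.8] jaw 10.0 q6 -0.0 w 0.736 | slide [ 0.0008 -0.      0.0014] roll -0.2
```

>>> play_rows --hand '[0.6, 0.6, 0.6, 0.6, 0.6, 0.6, 0.6, 0.6]' --pt "0 0 -0.002" --pt "0 0 -0.005" --pt "0 0 -0.01" --pt "0 0 -0.018" --pt "0 0 -0.028" --pt "0 0 -0.04" --pt "0 0 -0.055" --pt "0 0 -0.07" --roll '[0, 0, 0, 0, 0, 0, 0, 0]'

```text
time: 11.87
ee_pos: [0.5369, 0.1066, 0.2594]
tool_rot: [0.643, 0.766, 0.0, 0.0]
contact_force: [-0.5, 0.0, -1.5]
width: 0.739
```

>>> play_rows --hand '[0.6, 0.6, 0.6, 0.6]' --pt "0 0 -0.015" --pt "0 0 -0.025" --pt "0 0 -0.03" --pt "0 0 -0.03" --roll '[0, 0, 0, 0]'

```text
time: 12.2
ee_pos: [0.5374, 0.1066, 0.2895]
tool_rot: [0.643, 0.766, 0.001, 0.001]
contact_force: [0.7, -0.0, -1.5]
width: 0.738
```

Run:
```python
from h import *
# board centre refine from w1 corners (z=.008): pixels read in view
c=load('w1'); P=cast(c,[(497,139),(600,271),(466,254),(648,165)],.008); print(P.round(3).tolist())
b=np.array([.521,-.105]); t=np.radians(-2.4); tgt=b+np.array([np.sin(t)*.035,-.035*np.cos(t)]); print(tgt)
goto(*tgt,.26,-2.4+0)
```

```text
[[0.584, -0.041, 0.008], [0.47, -0.175, 0.008], [0.476, -0.037, 0.008], [0.577, -0.187, 0.008]]
[ 0.51953435 -0.1399693 ]
t 12.2 pos [0.5374 0.1066 0.2895] F [ 0.7 -0.  -1.5] jaw 10.0 q6 -0.0 w 0.738 | slide [-0.2398 -0.0605  0.0294] roll 12.4
```

Run:
```python
from h import *
c=load('w1'); M=R.from_quat([.99857,.05347,0,0]).as_matrix(); p=np.array([.5349,.109,.34455])
for z in(.155,.160,.166,.173):
  print(z,[proj(c,[p+M@np.array([x,y,z])]).round()[0].tolist() for x in(.011,-.011) for y in(-.0425,.0425)])
c=snap('wrist','w5'); o=observe(); M=R.from_quat(o['tool_rot']).as_matrix(); p=o['ee_pos']
for z in(.155,.160,.166,.173):
  print(z,[proj(c,[p+M@np.array([x,y,z])]).round()[0].tolist() for x in(.011,-.011) for y in(-.032,.032)])
cv2.imwrite('pics/w5c.png',cv2.resize(c['frame'][190:400,180:460,::-1],(800,600),interpolation=cv2.INTER_CUBIC))
```

```text
0.155 [[206.0, 256.0], [430.0, 255.0], [211.0, 306.0], [425.0, 305.0]]
0.16 [[209.0, 250.0], [426.0, 249.0], [214.0, 299.0], [421.0, 298.0]]
0.166 [[214.0, 244.0], [422.0, 243.0], [218.0, 292.0], [417.0, 291.0]]
0.173 [[218.0, 237.0], [417.0, 237.0], [222.0, 283.0], [413.0, 282.0]]
0.155 [[230.0, 254.0], [398.0, 254.0], [234.0, 305.0], [394.0, 305.0]]
0.16 [[233.0, 249.0], [395.0, 249.0], [236.0, 298.0], [391.0, 298.0]]
0.166 [[236.0, 243.0], [392.0, 243.0], [239.0, 290.0], [389.0, 290.0]]
0.173 [[239.0, 236.0], [388.0, 236.0], [242.0, 282.0], [386.0, 282.0]]
```

View pics/w5c.png

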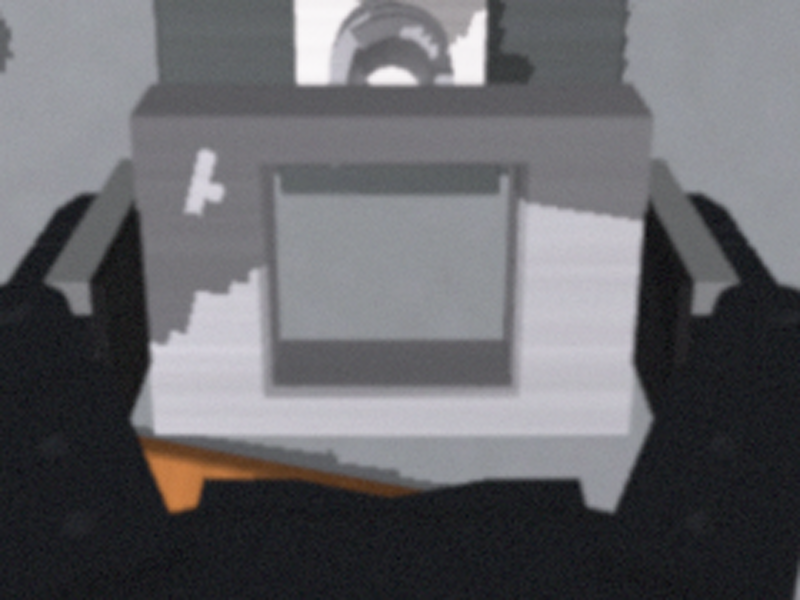

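The plate is held level, but the fingertips reach about 4–7 mm below it, so it couldn't lie on the board with this grip. I'll set it back on its rest and regrip about 9 mm higher, nearer the tips.

>>> play_rows --hand '[0.6, 0.6, 0.6, 0.6, 0.6, 0.6, 0.6, 0.6]' --pt "0 0 0.02" --pt "0 0 0.04" --pt "0 0 0.055" --pt "0 0 0.07" --pt "0 0 0.082" --pt "0 0 0.09" --pt "0 0 0.095" --pt "0 0 0.097" --roll '[0, 0, 0, 0, 0, 0, 0, 0]'

```text
time: 12.92
ee_pos: [0.5368, 0.1065, 0.19]
tool_rot: [0.643, 0.766, -0.001, -0.0]
contact_force: [0.2, -0.2, -1.6]
width: 0.739
```

>>> play_rows --hand '[0.6, 0.6, 0.6, 0.6]' --pt "0 0 0.001" --pt "0 0 0.002" --pt "0 0 0.003" --pt "0 0 0.003" --roll '[0, 0, 0, 0]'

```text
time: 13.25
ee_pos: [0.5372, 0.1066, 0.1894]
tool_rot: [0.643, 0.766, 0.0, 0.0]
contact_force: [-2.8, 0.3, 7.6]
width: 0.738
```

>>> play_rows --hand '[0.8, 0.85, 0.9, 0.9, 0.9, 0.9]' --pt "0 0 0" --pt "0 0 0" --pt "0 0 0" --pt "0 0 -0.005" --pt "0 0 -0.01" --pt "0 0 -0.01" --roll '[0, 0, 0, 0, 0, 0]'

```text
time: 13.75
ee_pos: [0.5374, 0.1067, 0.199]
tool_rot: [0.643, 0.766, 0.001, 0.001]
contact_force: [0.6, 0.1, 0.5]
width: 0.901
```

>>> play_rows --hand '[0.8, 0.7, 0.6, 0.6, 0.6, 0.6]' --pt "0 0 0" --pt "0 0 0" --pt "0 0 0" --pt "0 0 0" --pt "0 0 0" --pt "0 0 0" --roll '[0, 0, 0, 0, 0, 0]' --grip_force 45

```text
time: 14.25
ee_pos: [0.5372, 0.1066, 0.1986]
tool_rot: [0.643, 0.766, 0.0, 0.0]
contact_force: [-2.0, 0.5, 8.9]
width: 0.73
```

>>> play_rows --hand '[0.6, 0.6, 0.6, 0.6, 0.6, 0.6, 0.6, 0.6]' --pt "0 0 -0.002" --pt "0 0 -0.005" --pt "0 0 -0.01" --pt "0 0 -0.02" --pt "0 0 -0.035" --pt "0 0 -0.055" --pt "0 0 -0.075" --pt "0 0 -0.09" --roll '[0, 0, 0, 0, 0, 0, 0, 0]'

```text
time: 14.92
ee_pos: [0.5371, 0.1066, 0.29]
tool_rot: [0.643, 0.766, 0.001, 0.0]
contact_force: [0.7, -0.2, -1.2]
width: 0.737
```

Run:
```python
from h import *
c=snap('side','s3'); goto(.5205,-.142,.26,-2.4)
```

```text
t 14.9667 pos [0.5381 0.1068 0.2924] F [0.6 0.6 0.4] jaw 10.0 q6 -0.0 w 0.733 | slide [-0.2419 -0.0607  0.0321] roll 12.4
```

>>> play_rows --hand '[0.6, 0.6, 0.6, 0.6, 0.6, 0.6, 0.6, 0.6]' --pt "-0.02 -0.005 0" --pt "-0.055 -0.014 0" --pt "-0.095 -0.024 0" --pt "-0.135 -0.034 0.005" --pt "-0.175 -0.044 0.01" --pt "-0.21 -0.053 0.015" --pt "-0.235 -0.059 0.02" --pt "-0.242 -0.061 0.025" --roll '[1, 3, 5, 7, 9, 11, 12.4, 12.4]'

```text
time: 15.63
ee_pos: [0.5186, -0.1458, 0.2628]
tool_rot: [0.723, 0.691, 0.0, 0.001]
contact_force: [0.1, 0.0, -1.3]
width: 0.738
```

>>> play_rows --hand '[0.6, 0.6]' --pt "0 0 0.005" --pt "0 0 0.01" --roll '[0, 0]'

```text
time: 15.8
ee_pos: [0.5187, -0.1422, 0.2525]
tool_rot: [0.722, 0.692, -0.0, -0.0]
contact_force: [-0.7, 0.8, -1.8]
width: 0.732
```

Run:
```python
from h import *
goto(.5205,-.142,.1786,-2.4)
c=snap('wrist','w6'); f=c['frame'].astype(int)
m=((f[:,:,0]-f[:,:,2]>60)&(f[:,:,0]>90)).astype('uint8')
cs=sorted(cv2.findContours(m,0,2)[0],key=cv2.contourArea)[-1]; q=cv2.approxPolyDP(cs,6,True)[:,0]; print(q.tolist()); print(cast(c,q,.008).round(3).tolist())
```

```text
t 15.8 pos [ 0.5187 -0.1422  0.2525] F [-0.7  0.8 -1.8] jaw -2.4 q6 -0.25 w 0.732 | slide [0.0002 0.0018 0.0739] roll -0.0
[[231, 33], [238, 210], [394, 210], [406, 244], [421, 36]]
[[0.476, -0.037, 0.008], [0.47, -0.14, 0.008], [0.568, -0.144, 0.008], [0.576, -0.167, 0.008], [0.581, -0.043, 0.008]]
```

>>> play_rows --hand '[0.6, 0.6, 0.6, 0.6, 0.6, 0.6]' --pt "0 0.002 0.02" --pt "0 0.003 0.04" --pt "0 0.003 0.055" --pt "0 0.003 0.065" --pt "0 0.003 0.069" --pt "0 0.003 0.07" --roll '[0, 0, 0, 0, 0, 0]'

```text
time: 16.35
ee_pos: [0.5219, -0.1415, 0.1823]
tool_rot: [0.721, 0.693, -0.0, -0.001]
contact_force: [-0.1, 0.2, -2.2]
width: 0.735
```

>>> play_rows --hand '[0.6, 0.6, 0.6, 0.6]' --pt "0 0 0.001" --pt "0 0 0.002" --pt "0 0 0.002" --pt "0 0 0.002" --roll '[0, 0, 0, 0]'

```text
time: 16.68
ee_pos: [0.5222, -0.1426, 0.1815]
tool_rot: [0.722, 0.692, 0.0, 0.0]
contact_force: [0.6, 0.1, -2.5]
width: 0.734
```

>>> play_rows --hand '[0.6, 0.6, 0.6, 0.6]' --pt "0 0 0.001" --pt "0 0 0.002" --pt "0 0 0.003" --pt "0 0 0.003" --roll '[0, 0, 0, 0]'

```text
time: 17.02
ee_pos: [0.5218, -0.1425, 0.1778]
tool_rot: [0.722, 0.692, -0.0, -0.0]
contact_force: [-0.2, 0.3, -1.2]
width: 0.733
```

>>> play_rows --hand '[0.6, 0.6, 0.6, 0.6]' --pt "0 0 0.0005" --pt "0 0 0.001" --pt "0 0 0.0015" --pt "0 0 0.0015" --roll '[0, 0, 0, 0]'

```text
time: 17.35
ee_pos: [0.5219, -0.1425, 0.1767]
tool_rot: [0.722, 0.692, -0.0, -0.0]
contact_force: [-2.3, -0.6, 2.0]
width: 0.735
```

Contact came exactly at the predicted height (0.014 + 0.1626 = 0.1766). Releasing and backing up.

>>> play_rows --hand '[0.77, 0.82, 0.87, 0.92, 0.95, 0.95]' --pt "0 0 0" --pt "0 0 0" --pt "0 0 0" --pt "0 0 0" --pt "0 0 -0.01" --pt "0 0 -0.025" --roll '[0, 0, 0, 0, 0, 0]'

```text
time: 17.85
ee_pos: [0.5213, -0.1423, 0.201]
tool_rot: [0.722, 0.692, -0.001, -0.001]
contact_force: [0.7, -0.2, 0.7]
width: 0.949
```

>>> play_rows --hand '[1, 1, 1, 1, 1, 1, 1, 1]' --pt "0 0 -0.03" --pt "0 0 -0.06" --pt "0 0 -0.08" --pt "0 0 -0.1" --pt "0 0 -0.1" --pt "0 0 -0.1" --pt "0 0 -0.1" --pt "0 0 -0.1" --roll '[0, 7, 14, 21, 28, 35, 42, 49]'

```text
time: 18.52
ee_pos: [0.5218, -0.1425, 0.3024]
tool_rot: [0.945, 0.328, 0.0, 0.0]
contact_force: [0.6, 0.3, -0.1]
width: 0.995
```

>>> play_rows --hand '[1, 1, 1, 1, 1, 1, 1]' --pt "0 0 0" --pt "0 0 0" --pt "0 0 0" --pt "0 0 0" --pt "0 0 0" --pt "0 0 0" --pt "0 0 0" --roll '[7, 14, 21, 28, 35, 41, 41]'

```text
time: 19.1
ee_pos: [0.5218, -0.1424, 0.3021]
tool_rot: [1.0, -0.023, 0.0, 0.0]
contact_force: [0.2, 0.1, 0.2]
width: 1.006
```

Run:
```python
from h import *
goto(.522,-.1425,.179,87.6)
c=snap('wrist','w7'); f=c['frame'].astype(int)
m=((f[:,:,0]-f[:,:,2]<40)&(f.sum(2)>420)).astype('uint8')
cv2.imwrite('pics/w7c.png',cv2.resize(c['frame'][100:300,180:446,::-1],(798,600),interpolation=cv2.INTER_CUBIC))
t=np.radians(-2.4);A=np.array([[np.cos(t),-np.sin(t)],[np.sin(t),np.cos(t)]])
for P in ([-32,-23],[32,-23],[32,23],[-32,23]):
    u=proj(c,[[*(A@np.array(P)/1000+[.522,-.1425]),.020]])[0]; print(u.round(),((u-[180,100])*3).round())
```

```text
t 19.1 pos [ 0.5218 -0.1424  0.3021] F [0.2 0.1 0.2] jaw -92.6 q6 1.33 w 1.006 | slide [1.000e-04 0.000e+00 1.231e-01] roll -0.2
[348. 235.] [504. 405.]
[350. 150.] [510. 150.]
[285. 150.] [314. 150.]
[287. 235.] [320. 405.]
```

View pics/w7c.png

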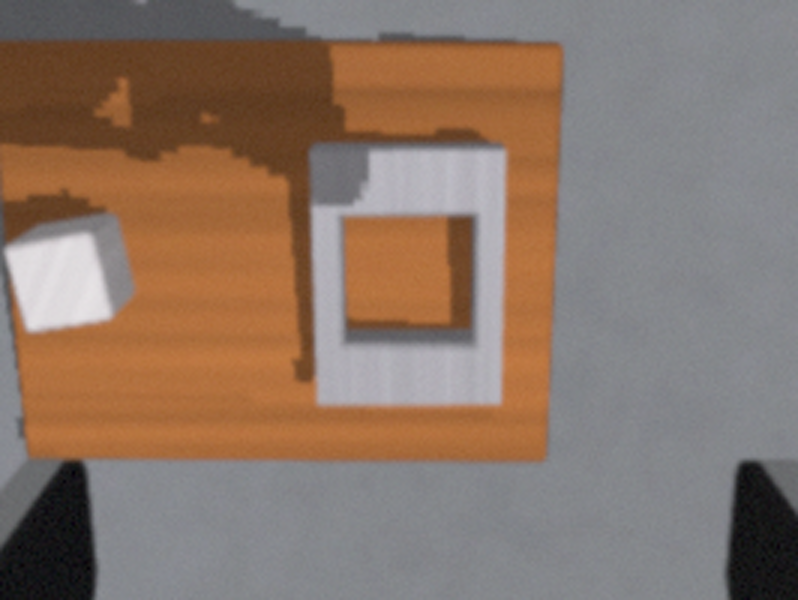

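The plate lies flat on the empty half of the board, within 1 mm of the prediction, and the block hasn't moved. There's about 45 mm between the plate and the block, so the fingers fit. Now the long-side grip.

>>> play_rows --hand '[1, 1, 1, 1, 1, 1, 1, 1]' --pt "0 0 0.03" --pt "0 0 0.06" --pt "0 0 0.085" --pt "0 0 0.105" --pt "0 0 0.115" --pt "0 0 0.12" --pt "0 0 0.122" --pt "0 0 0.122" --roll '[0, 0, 0, 0, 0, 0, 0, 0]'

```text
time: 19.82
ee_pos: [0.5223, -0.1426, 0.1799]
tool_rot: [1.0, -0.02, 0.0, 0.0]
contact_force: [-0.5, -0.2, 1.1]
width: 0.999
```

>>> play_rows --hand '[0.9, 0.8, 0.7, 0.6, 0.5, 0.4, 0.4, 0.4]' --pt "0 0 0" --pt "0 0 0" --pt "0 0 0" --pt "0 0 0" --pt "0 0 0" --pt "0 0 0" --pt "0 0 0" --pt "0 0 0" --roll '[0, 0, 0, 0, 0, 0, 0, 0]'

```text
time: 20.48
ee_pos: [0.5221, -0.1425, 0.1803]
tool_rot: [1.0, -0.021, 0.0, 0.0]
contact_force: [-2.1, 0.6, 7.8]
width: 0.524
```

Run:
```python
from h import *
goto(.522,-.1425,.179,87.6)
```

```text
t 20.4833 pos [ 0.5221 -0.1425  0.1803] F [-2.1  0.6  7.8] jaw -92.4 q6 1.32 w 0.524 | slide [-0.0001 -0.      0.0013] roll 0.0
```

>>> play_rows --hand '[0.4, 0.4, 0.4, 0.4, 0.4, 0.4, 0.4, 0.4]' --pt "0 0 -0.002" --pt "0 0 -0.006" --pt "0 0 -0.015" --pt "0 0 -0.03" --pt "0 0 -0.055" --pt "0 0 -0.08" --pt "0 0 -0.1" --pt "0 0 -0.12" --roll '[0, 0, 0, 0, 0, 0, 0, 0]'

```text
time: 21.15
ee_pos: [0.5218, -0.1424, 0.3012]
tool_rot: [1.0, -0.021, 0.0, 0.0]
contact_force: [-0.9, -0.2, -1.3]
width: 0.526
```

Run:
```python
from h import *
goto(.47,.361,.30,103.7)
```

```text
t 21.15 pos [ 0.5218 -0.1424  0.3012] F [-0.9 -0.2 -1.3] jaw -92.4 q6 1.32 w 0.526 | slide [-0.0728 -0.5008  0.0011] roll -16.1
```

>>> play_rows --hand '[0.4, 0.4, 0.4, 0.4, 0.4, 0.4, 0.4, 0.4]' --pt "-0.002 -0.02 0" --pt "-0.005 -0.055 0" --pt "-0.009 -0.09 0" --pt "-0.014 -0.125 0" --pt "-0.019 -0.16 0" --pt "-0.025 -0.195 0" --pt "-0.03 -0.23 0" --pt "-0.035 -0.265 0" --roll '[-1, -3, -5, -7, -9, -11, -13, -15]'

```text
time: 21.82
ee_pos: [0.4974, 0.1253, 0.3001]
tool_rot: [0.994, 0.111, 0.0, -0.0]
contact_force: [1.5, 0.0, -1.0]
width: 0.522
```

Run:
```python
from h import *
goto(.47,.361,.29,103.7)
```

```text
t 21.8167 pos [0.4974 0.1253 0.3001] F [ 1.5  0.  -1. ] jaw -77.3 q6 1.57 w 0.522 | slide [ 0.0251 -0.2359  0.0101] roll -1.0
```

>>> play_rows --hand '[0.4, 0.4, 0.4, 0.4, 0.4, 0.4, 0.4, 0.4]' --pt "-0.005 -0.035 0" --pt "-0.012 -0.07 0" --pt "-0.02 -0.105 0" --pt "-0.028 -0.14 0" --pt "-0.035 -0.175 0" --pt "-0.04 -0.205 0" --pt "-0.043 -0.228 0" --pt "-0.045 -0.236 0" --roll '[-1, -1, -1, -1, -1, -1, -1, -1]'

```text
time: 22.48
ee_pos: [0.4015, 0.3469, 0.3002]
tool_rot: [0.993, 0.12, 0.001, -0.001]
contact_force: [0.5, 0.2, -1.8]
width: 0.523
```

Run:
```python
from h import *
goto(.47,.361,.29,103.7)
c=snap('wrist','w8')
t=np.radians(13.7);A=np.array([[np.cos(t),-np.sin(t)],[np.sin(t),np.cos(t)]])
for P,z in (([-42,-30],.042),([42,-30],.042),([42,30],.042),([-42,30],.042),([-50,40],.006),([50,40],.006)):
    u=proj(c,[[*(A@np.array(P)/1000+[.47,.361]),z]])[0]; print(P,u.round())
```

```text
t 22.4833 pos [0.4015 0.3469 0.3002] F [ 0.5  0.2 -1.8] jaw -76.2 q6 2.02 w 0.523 | slide [0.0699 0.0026 0.0103] roll 0.1
[-42, -30] [368. 163.]
[42, -30] [374.  22.]
[42, 30] [271.  21.]
[-42, 30] [275. 163.]
[-50, 40] [267. 164.]
[50, 40] [263.  19.]
```

View pics/w8.png

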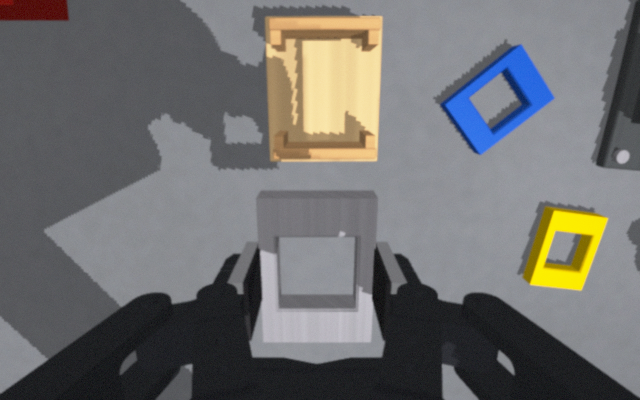

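Run:
```python
from h import *
c=load('w8'); f=c['frame'].astype(int); m=((f[:,:,0]-f[:,:,2])>35)[:175,245:405]
m=cv2.morphologyEx(m.astype('uint8'),cv2.MORPH_CLOSE,np.ones((5,5)))
rows=np.arange(50,125); L=np.array([245+np.where(m[r])[0].min() for r in rows]); Rr=np.array([245+np.where(m[r])[0].max() for r in rows])
cols=range(285,365); T=np.median([np.where(m[:,k-245])[0].min() for k in cols]); B=np.median([np.where(m[:,k-245])[0].max() for k in cols])
print('T,B',T,B,'L',np.polyfit(rows,L,1).round(3),'R',np.polyfit(rows,Rr,1).round(3))
l=np.polyfit(rows,L,1); r=np.polyfit(rows,Rr,1)
A=cast(c,[(np.polyval(l,55),55),(np.polyval(l,120),120),(np.polyval(r,55)+1,55),(np.polyval(r,120)+1,120)],.006)[:,:2]
for d in (A[0]-A[1],A[2]-A[3]): print('edge angle',np.degrees(np.arctan2(d[1],d[0])))
t=np.radians(13.7); ux=np.array([np.cos(t),np.sin(t)]); uy=np.array([-ux[1],ux[0]]); o=np.array([.47,.361])
print('y edges rel',(A-o)@uy)
for z in(.006,.042): print(z,'x rel T,B',(cast(c,[(323,T),(323,B+1)],z)[:,:2]-o)@ux)
# inner wall edges: gradient along column band, cast at .042
g=cv2.GaussianBlur(c['frame'],(3,3),0)[:,300:350].mean((1,2)); d=np.diff(g)
for r0,r1 in((10,50),(125,170)): print([(r,round(d[r],1)) for r in range(r0,r1) if abs(d[r])>5])
```

```text
T,B 16.0 161.0 L [3.60000e-02 2.64301e+02] R [-4.10000e-02  3.83059e+02]
edge angle 14.06988576367255
edge angle 13.881662359057625
y edges rel [ 0.03828174  0.03799525 -0.04170865 -0.04184938]
0.006 x rel T,B [ 0.0520119  -0.04806276]
0.042 x rel T,B [ 0.04486604 -0.04154148]
[(14, np.float64(12.0)), (15, np.float64(18.4)), (16, np.float64(21.5)), (17, np.float64(21.5)), (18, np.float64(14.0)), (26, np.float64(-6.5)), (27, np.float64(-14.6)), (28, np.float64(-22.8)), (29, np.float64(-21.0)), (30, np.float64(-10.2)), (37, np.float64(10.7)), (38, np.float64(22.9)), (39, np.float64(28.8)), (40, np.float64(24.3)), (41, np.float64(11.3))]
[(130, np.float64(-6.0)), (131, np.float64(-12.4)), (132, np.float64(-16.2)), (133, np.float64(-13.9)), (134, np.float64(-7.3)), (140, np.float64(-8.2)), (141, np.float64(-9.0)), (142, np.float64(-5.1)), (146, np.float64(9.7)), (147, np.float64(22.1)), (148, np.float64(24.0)), (149, np.float64(13.7)), (158, np.float64(10.3)), (159, np.float64(5.0)), (160, np.float64(-10.5)), (161, np.float64(-16.5)), (162, np.float64(-8.8))]
```

Run:
```python
from h import *
goto(.472,.3597,.235,103.9)
```

```text
t 22.5333 pos [0.4015 0.3466 0.3   ] F [-0.6  0.8 -1.4] jaw -76.2 q6 2.02 w 0.521 | slide [0.0716 0.0041 0.065 ] roll -0.1
```

>>> play_rows --hand '[0.4, 0.4, 0.4, 0.4, 0.4, 0.4, 0.4, 0.4]' --pt "0.015 0.001 0" --pt "0.035 0.002 0.005" --pt "0.055 0.003 0.015" --pt "0.068 0.004 0.03" --pt "0.0716 0.004 0.045" --pt "0.0716 0.004 0.058" --pt "0.0716 0.004 0.065" --pt "0.0716 0.004 0.065" --roll '[0, 0, 0, 0, 0, 0, 0, 0]'

```text
time: 23.2
ee_pos: [0.4724, 0.3559, 0.2326]
tool_rot: [0.993, 0.118, -0.002, 0.001]
contact_force: [0.5, -0.1, -1.9]
width: 0.527
```

>>> play_rows --hand '[0.4, 0.4]' --pt "0 0 0" --pt "0 0 0" --roll '[0, 0]'

```text
time: 23.37
ee_pos: [0.4731, 0.3572, 0.2351]
tool_rot: [0.993, 0.118, 0.0, -0.0]
contact_force: [-0.2, -0.5, -0.9]
width: 0.522
```

Run:
```python
from h import *
goto(.472,.3597,.1923,103.9)
```

```text
t 23.3667 pos [0.4731 0.3572 0.2351] F [-0.2 -0.5 -0.9] jaw -76.4 q6 1.96 w 0.522 | slide [-0.0005 -0.0027  0.0428] roll -0.3
```

>>> play_rows --hand '[0.4, 0.4, 0.4, 0.4]' --pt "-0.0005 -0.0015 0.005" --pt "-0.0005 -0.0025 0.01" --pt "-0.0005 -0.0025 0.014" --pt "-0.0005 -0.0025 0.014" --roll '[0, 0, 0, 0]'

```text
time: 23.7
ee_pos: [0.4717, 0.3595, 0.2196]
tool_rot: [0.993, 0.119, -0.001, 0.0]
contact_force: [-0.1, 0.3, -1.3]
width: 0.526
```

Run:
```python
from h import *
for i in range(2):
    goto(.472,.3597,.1923,103.9); c=snap('side','s4')
t=np.radians(13.9);A=np.array([[np.cos(t),-np.sin(t)],[np.sin(t),np.cos(t)]])
f=c['frame'][:,:,::-1]; cv2.imwrite('pics/s4c.png',cv2.resize(f[300:400,282:402],(720,600),interpolation=cv2.INTER_CUBIC))
```

```text
t 23.7 pos [0.4717 0.3595 0.2196] F [-0.1  0.3 -1.3] jaw -76.4 q6 1.96 w 0.526 | slide [ 0.0004 -0.0002  0.0273] roll -0.3
t 23.75 pos [0.4718 0.3595 0.2199] F [ 0.3 -0.3 -0.5] jaw -76.4 q6 1.96 w 0.523 | slide [ 0.0003 -0.0002  0.0276] roll -0.3
```

>>> play_rows --hand '[0.4, 0.4, 0.4, 0.4, 0.4]' --pt "0 0 0.003" --pt "0 0 0.006" --pt "0 0 0.009" --pt "0 0 0.012" --pt "0 0 0.013" --roll '[-0.3, -0.3, -0.3, -0.3, -0.3]'

```text
time: 24.22
ee_pos: [0.472, 0.3594, 0.2068]
tool_rot: [0.993, 0.121, -0.0, 0.0]
contact_force: [-0.1, -0.3, -1.2]
width: 0.524
```

>>> play_rows --hand '[0.4, 0.4, 0.4, 0.4, 0.4, 0.4]' --pt "0 0 0.003" --pt "0 0 0.006" --pt "0 0 0.009" --pt "0 0 0.011" --pt "0 0 0.012" --pt "0 0 0.0125" --roll '[0, 0, 0, 0, 0, 0]'

```text
time: 24.72
ee_pos: [0.4721, 0.3595, 0.1947]
tool_rot: [0.993, 0.121, -0.0, 0.0]
contact_force: [-0.6, 0.5, -2.4]
width: 0.522
```

No wall contact. 2.4 mm left to the seat.

>>> play_rows --hand '[0.4, 0.4, 0.4, 0.4, 0.4]' --pt "0 0 0.0008" --pt "0 0 0.0016" --pt "0 0 0.0024" --pt "0 0 0.003" --pt "0 0 0.003" --roll '[0, 0, 0, 0, 0]'

```text
time: 25.13
ee_pos: [0.4722, 0.3596, 0.1923]
tool_rot: [0.993, 0.121, 0.0, -0.0]
contact_force: [-1.1, -0.6, 3.4]
width: 0.524
```

>>> play_rows --hand '[0.57, 0.62, 0.67, 0.72, 0.75, 0.75, 0.75]' --pt "0 0 0" --pt "0 0 0" --pt "0 0 0" --pt "0 0 0" --pt "0 0 -0.008" --pt "0 0 -0.02" --pt "0 0 -0.04" --roll '[0, 0, 0, 0, 0, 0, 0]'

```text
time: 25.72
ee_pos: [0.4716, 0.3591, 0.2317]
tool_rot: [0.993, 0.121, -0.001, 0.001]
contact_force: [-0.3, -0.6, 0.3]
width: 0.755
```

>>> play_rows --hand '[0.75, 0.85, 1, 1, 1, 1]' --pt "0 0 -0.03" --pt "0 0 -0.06" --pt "0 0 -0.09" --pt "0 0 -0.11" --pt "0 0 -0.12" --pt "0 0 -0.12" --roll '[0, 0, 0, 0, 0, 0]'

```text
time: 26.22
ee_pos: [0.4726, 0.3599, 0.3553]
tool_rot: [0.993, 0.121, 0.002, -0.001]
contact_force: [0.7, -0.1, -0.0]
width: 1.001
```

Run:
```python
from h import *
goto(.472,.3597,.35,103.9)
a=snap('wrist','w9'); b=snap('side','s9'); d=snap('scene','c9')
t=np.radians(13.9);A=np.array([[np.cos(t),-np.sin(t)],[np.sin(t),np.cos(t)]])
print([proj(a,[[*(A@np.array(P)/1000+[.472,.3597]),.032]])[0].round(1).tolist() for P in([-32,-23],[32,-23],[32,23],[-32,23])])
def r(i,s): return cv2.resize(i[:,:,::-1],s,interpolation=cv2.INTER_CUBIC)
w=r(a['frame'][40:290,170:470],(480,400)); s=r(b['frame'],(320,200)); s2=r(b['frame'][320:400,292:392],(320,256)); 
out=np.zeros((600,800,3),'uint8'); out[:400,:480]=w; out[:256,480:]=s2; out[256:456,480:]=s
out[400:600,:320]=r(d['frame'],(320,200)); cv2.imwrite('pics/fin.png',out)
```

```text
t 26.2167 pos [0.4726 0.3599 0.3553] F [ 0.7 -0.1 -0. ] jaw -76.1 q6 1.96 w 1.001 | slide [-0.0007  0.0001  0.0053] roll 0.0
[[344.5, 219.9], [346.2, 145.7], [289.9, 145.6], [291.2, 219.8]]
```

View pics/fin.png

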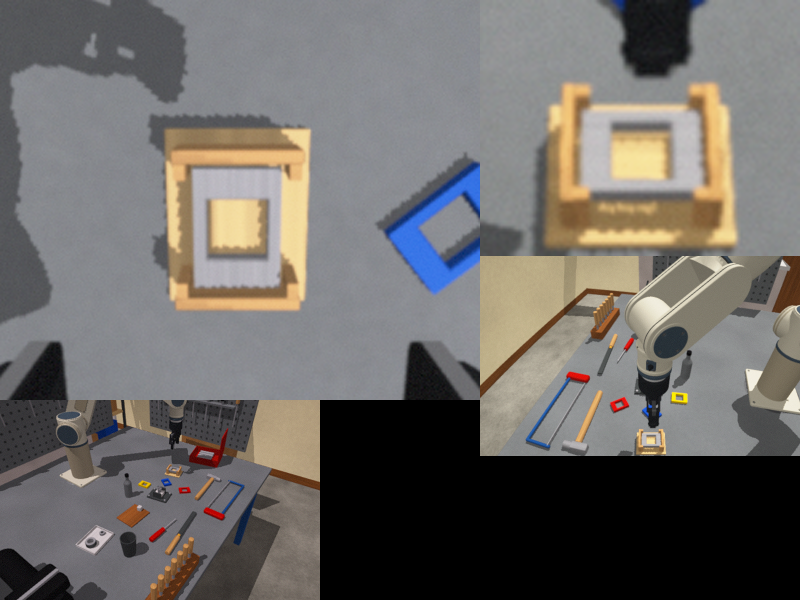

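The plate sits flat and fully down between the cradle's end walls (top-left crop (237,228)). The nut and the spare are in the tray, the bystanders are where they were, and the gripper is clear. Handing in.

```bash
python3 -c "
from station import *
print(close_job())"
```

```text
the job is handed in; nothing more can be done
None
```

The job is done and handed in at about 26 s of robot time; the hand-in gave no verdict.

- **Nut:** I turned it about 163° anticlockwise, lifted it off the stud and set it down flat, same way up, in the tray's empty half. It touched down at about 4 N.
- **Plate to board:** I lifted it off by its short ends. The first grip left the fingertips below the plate, so I set it back on the jig rest and regripped about 9 mm higher. I then laid it on the board's empty half and let go.
- **Plate to cradle:** I took it again by its long sides and lowered it between the end walls with no wall contact. It touched down exactly at the computed seat height, at 3.4 N.

**Last checks:** the final pictures show the plate flat between the end walls, the nut and spare in the tray, and the other things apparently where they were. The gripper is open about 0.16 m above the seated plate, with no force on it. No reading I took came near the force limits.

**Disagreements:** the side and wrist cameras differed by up to about 5 mm (jig about 2 mm, cradle about 3 mm, tray about 5 mm). I used the close wrist view where it mattered, and the heights at contact agreed with it.

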